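Gauge a leg blank against the flip stop of a sawing board

TASK

The leg blank has to be set to length on the sawing board for its cut. Flip the stop's leaf down until it lies fully home on the fence, bring the blank onto the board, hold it flush along the fence and slide it along until its end is butted against the leaf with a light, steady push, never so hard that the stop could be knocked out of its setting (stay under about 15 N, against the fence too). Then let go and flip the leaf back up to standing, leaving the blank flat on the board, flush with the fence and exactly where the stop gauged it, ready to saw; the tools lying round about stay where they are.

Things in the scene. Friction and masses are not known exactly. Their poses are not given: they have to be found in the camera images.
- board: Sawing board, fixed on the bench: plywood base 180 x 400 mm, 18 mm thick, with an aluminium fence along its far side. Origin on the bench under its middle; x points squarely into the fence (away from the robot), y along the fence to the robot's left, z up. The base reaches from x = -100 to +80 mm.
- fence: The fence, fixed on the board: a slotted aluminium bar 400 mm long (y), 40 mm deep, 20 mm high, so its top is 38 mm above the bench. Origin on the base at its middle, 50 mm behind the board's origin; axes as the board's. Its straight face, x = -20 mm, looks to -x. A 4 mm saw kerf cuts it at y = -80 mm.
- stop: Carriage of the flip stop, clamped on the fence; does not move. Origin on the fence's top (38 mm above the bench), 20 mm behind the fence's face, at mid width of the leaf; axes as the board's. Gauge face = flat -y side of the leaf, at y = -11 mm. A blank flat on the board, flush and butted has its centre at x -45, y -131, z +5 mm. Black star clamp knob at y = +36 mm, 30 mm high.
- leaf (a joint): Angle of the stop's leaf (rad): 0 = down, home (heel on the fence's top, nose hanging before the fence, x = -24 to -64 mm of the stop's frame, to 4 mm over the base); grows as it flips up and away from the robot, 1.57 upright, 1.8 its limit. Starts up. It stays at any angle by friction: turning it takes about 0.1 N m (0.17 N m up from home), 2 to 3 N at the knob.
- leaf_hinge (a point): Middle of the leaf's hinge pin, which lies along the fence (stop's y): 8 mm behind mid fence, 22 mm above the fence's top. Does not move.
- knob (a point): Centre of the leaf's black lifting knob, a cylinder 18 mm across, 20 mm long on an 8 mm stem, square to the leaf's arm (8 mm thick, 22 wide). Leaf home: knob upright, 58 mm before and 22 mm above the hinge pin; knob 34 to 54, arm's top 26, blank's top 30 mm above the fence's top. Leaf upright: knob points level away from the robot, 22 mm behind and 58 mm above the pin.
- blank: The leg blank: one plain square bar of pale planed wood, 240 x 50 x 50 mm, about 0.3 to 0.5 kg, loose on the bench to the right of the board. Origin: middle of its underside; x runs along its length. Either end and any long face may be used.
- blank_center (a point): Centre of the leg blank (25 mm above its underside).
- saw: Bystander: tenon saw, about 400 mm long, lying on the bench behind the board. Origin on the bench under the blade.
- mallet: Bystander: wooden mallet, head 75 x 125 x 60 mm, lying on the bench left of the board. Origin under its head.
- square: Bystander: try square with wooden stock (115 mm) and steel blade, lying on the bench behind the blank. Origin under its stock.
Not all that is in view belongs to the job. Of the things that look like the blank, the largest one is meant.

How it is judged:
By the outcome, as a careful person would: the job done as asked, in the order asked, and still so for the second after the job is handed in, with the robot touching nothing.
It also fails if it takes over 72 s, if anything falls off the work surface, if the arm or the gripper's body presses on something with over 40 N, if the wrist force passes 120 N, or if a joint passes its speed limit or range.

ROBOT

A 6-joint arm with a two-finger parallel gripper is mounted at the origin on the work surface. World frame = base frame: x ahead of the robot, y to its left, z up, the work surface at z = 0. Lengths are in mm, angles in rad, forces in N, time in s.
With the tool pointing down it reaches from about 350 to 975 mm from the base axis. Payload 7.1 kg.
Tool frame: the origin (TCP) lies midway between the tips of the shut fingers; the grasp point (between the pads) lies 19 mm behind it (ctrl.grip_depth is the distance from the TCP to the grasp point, in mm); z points along the fingers, y is the line along which they close (so a half turn about z gives the same grasp; the last joint's range is limited). The gripper opens to 88 mm and grips with 3 to 60 N. Pads are 20 mm wide; open, the fingers measure 115 mm over their backs; the gripper's body (75 mm by 178 mm) begins 61 mm behind the grasp point.
Start: joints at [-1.252, 0.423, 1.63, -0, 1.089, -0.019], TCP at [207.15, -589.656, 222.675] pointing down, gripper open.
Joint ranges: [-3, 3], [-0.9, 2.11], [0.09, 2.58], [-1.31, 4.45], [0.11, 2.69], [-2.54, 2.54]. Speed limits (rad/s): [2.39, 2.39, 3.01, 3.14, 3.14, 3.14].

INTERFACE

Orientations are given as a rotation vector (axis times angle).
In Python, from workcell import ctrl, cams gives the robot as it stands.
- The arm moves only by the tool move_arm, never from a script. Its argument "steps" is a list of rows, each a list of 3 entries, a list of its own where there are three numbers: the shift along the tool's x, y, z in units of 25 mm (1.0 is 25 mm), then the turn about the tool's z in units of 5 degrees (1.0 is 5 degrees), then the closure, from 0 (fully open) to 1 (shut). A call has 1 to 20 rows; each row shifts and turns the commanded pose from where the row before left it, along the tool's axes as they then stand; what a row does not reach is not made up. A row lasts 1/12 s, in which the tool goes at most 41.7 mm and 7.16 degrees, less where a joint would pass 70% of its speed; a pose out of reach is approached as far as the arm can. A call is refused whole if a number of a shift passes 1 or a number of a turn 1, either way. A call with a gripper value outside its range is refused whole. The fingers move at their own pace and stop on an object; the grip force is fixed at half the most. Time passes only in rows, so rows that do not move let the fingers close. It gives the time, the measured TCP pose, the force, the opening and the grip force at its end, in the units of the state.
- ctrl.get_obs(): the state, without advancing time (a new reading comes with each control period).
- cams.get_image(name): name is "side" or "top"; returns a dict with "image" (480x640x3 uint8, red, green, blue), "camera_matrix" (3x3 intrinsics, pixels), "xyz" and "rotation" of the camera in the world. Camera axes: x right, y down, z forward; pixel columns grow to the right and rows downward; lengths in mm; the calibration is good to about 2 mm. A picture is of the moment at which its call begins. There is no depth.
- ctrl.close_job(): hands the job in; it is judged then, once.
Trained networks look in the newest picture that a camera, given by its name, has taken for a name from the list of things; names that differ only in an ending like _2 or _b are one class to them, and where a whole thing is asked for, a point or a joint stands for the part that bears it (a point fixed in the world has none). Each returns a list of dicts, best first, with "p" (0 to 1); they miss things now and then, are a little off and sometimes report something else, mostly with a low value. They report only what shows in the picture. A call takes as long as a camera call. They do not tell look-alikes from the thing itself.
- cams.boxes_of(camera, thing): "rect" ([centre column, centre row, width, height] in pixels, round what is visible of it).
- cams.cut_out(camera, thing): "pixels" (480x640 bool, what is visible of it) and "rect" ([centre column, centre row, width, height] in pixels, round what is visible of it).
The state is a dict: "t": time; "qpos": joint angles; "qvel": joint speeds; "joint_torque": joint torques, N m; "ee_pos": TCP position; "orientation": TCP orientation; "ft_force": force on the tool from outside, world axes, zero at the start; "moment": the same for the moment, N m; "width": finger opening in mm; "grasp_force": force on a finger pad.
Only numpy, scipy, OpenCV 4.12 (cv2) and the standard library are available. Lean on these libraries where they do the work, as an engineer would, in place of code of your own. Each camera call takes 0.05 s, during which the arm holds its last target. There are 200 camera calls.

## Working session

There is one attempt and no reset: what is moved stays moved. The work goes in short steps, Python scripts to look and compute and a tool call to move; the robot and the scene stay as the last step left them, time stands still between calls to the robot, and variables do not carry over. Pictures are saved under pics/ and viewed, at most 10 in all, crops included, and the job is handed in when it is done.

Besides the shell and the picture viewer there is one more tool, called after "Emit:" as a command line: name --argument value ..., lists and objects as JSON in quotes. move_arm: Moves the arm, as the interface text tells. Its arguments: {"type":"object","properties":{"steps":{"type":"array"}},"required":["steps"]}

```bash
mkdir -p pics; ls; cat > h.py <<'E'
import numpy as np, cv2
from workcell import ctrl, cams
def snap(n):
    return cams.get_image(n)
def ray(c,u,v):
    K=np.array(c["camera_matrix"]);R=np.array(c["rotation"])
    return np.array(c["xyz"],float),R@np.linalg.solve(K,[u,v,1.])
def at_z(c,u,v,z):
    o,d=ray(c,u,v);return o+d*(z-o[2])/d[2]
def proj(c,P):
    K=np.array(c["camera_matrix"]);R=np.array(c["rotation"])
    p=(np.atleast_2d(P)-np.array(c["xyz"]))@R; q=p@K.T
    return q[:,:2]/q[:,2:]
E
python3 - <<'E'
from h import *
np.set_printoptions(precision=3,suppress=True)
for n in("top","side"):
    c=snap(n);cv2.imwrite(f"pics/{n}0.png",c["image"][:,:,::-1])
    print(n,c["camera_matrix"],c["xyz"],np.array(c["rotation"]))
    for t in("board","fence","stop","leaf","knob","blank","saw","mallet","square"):
        print(t,[(round(b["p"],2),np.round(b["rect"]).tolist()) for b in cams.boxes_of(n,t)][:4])
print(ctrl.get_obs())
E
```

```text
pics
top [[571.496   0.    317.66 ]
 [  0.    571.496 240.344]
 [  0.      0.      1.   ]] [ 455.571    7.111 1884.644] [-2.22   2.154 -0.093]
board [(0.68, [303.0, 180.0, 106.0, 34.0]), (0.55, [294.0, 260.0, 131.0, 70.0])]
fence [(0.77, [295.0, 239.0, 125.0, 25.0])]
stop [(0.83, [261.0, 232.0, 22.0, 19.0])]
leaf [(0.71, [263.0, 233.0, 4.0, 26.0])]
knob [(0.67, [264.0, 233.0, 7.0, 23.0])]
blank [(0.97, [462.0, 249.0, 18.0, 53.0]), (0.96, [472.0, 320.0, 52.0, 25.0]), (0.95, [415.0, 276.0, 22.0, 75.0]), (0.35, [263.0, 232.0, 5.0, 23.0])]
saw [(0.63, [307.0, 180.0, 109.0, 30.0])]
mallet [(0.6, [131.0, 257.0, 95.0, 66.0])]
square []
side [[480.697   0.    325.193]
 [  0.    480.697 242.088]
 [  0.      0.      1.   ]] [ 486.779 1085.917 1176.567] [-0.102  2.871 -1.186]
board [(0.9, [335.0, 281.0, 69.0, 100.0]), (0.72, [258.0, 269.0, 31.0, 81.0])]
fence [(0.61, [317.0, 275.0, 34.0, 101.0])]
stop [(0.66, [312.0, 286.0, 25.0, 41.0])]
leaf [(0.85, [311.0, 278.0, 24.0, 17.0]), (0.22, [316.0, 272.0, 29.0, 102.0])]
knob [(0.82, [312.0, 277.0, 28.0, 19.0])]
blank [(0.9, [333.0, 171.0, 43.0, 17.0]), (0.8, [357.0, 194.0, 69.0, 20.0]), (0.66, [390.0, 167.0, 19.0, 25.0])]
saw [(0.74, [258.0, 270.0, 28.0, 78.0]), (0.19, [357.0, 197.0, 66.0, 22.0])]
mallet [(0.6, [329.0, 427.0, 74.0, 104.0])]
square [(0.97, [285.0, 195.0, 45.0, 23.0])]
{'t': 1.0, 'qpos': array([-1.252,  0.423,  1.63 , -0.   ,  1.089, -0.019]), 'qvel': array([-0.001,  0.001,  0.001,  0.001,  0.001, -0.001]), 'joint_torque': array([  0.001, -54.458, -27.405,   0.065,   0.017,  -0.   ]), 'ee_pos': array([ 207.141, -589.643,  222.669]), 'orientation': array([-3.097, -0.528,  0.   ]), 'ft_force': array([-0.41 ,  0.738,  0.854]), 'moment': array([ 0.07 , -0.06 ,  0.027]), 'grasp_force': 0.0, 'width': 87.79495665895367}
```

```bash
sed -i 's/R=np.array(c\["rotation"\])/R=cv2.Rodrigues(np.array(c["rotation"],float))[0]/' h.py
python3 - <<'E'
import cv2
a=cv2.imread("pics/top0.png")[150:350,200:520]
cv2.imwrite("pics/topc.png",cv2.resize(a,(800,500),interpolation=cv2.INTER_CUBIC))
a=cv2.imread("pics/side0.png")[140:360,230:430]
cv2.imwrite("pics/sidec.png",cv2.resize(a,(545,600),interpolation=cv2.INTER_CUBIC))
E
```

```text
(no output)
```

View pics/topc.png

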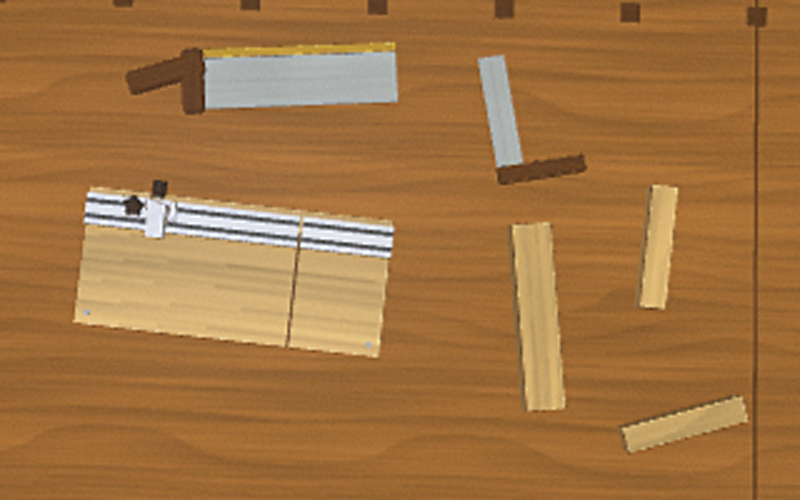

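View pics/sidec.png

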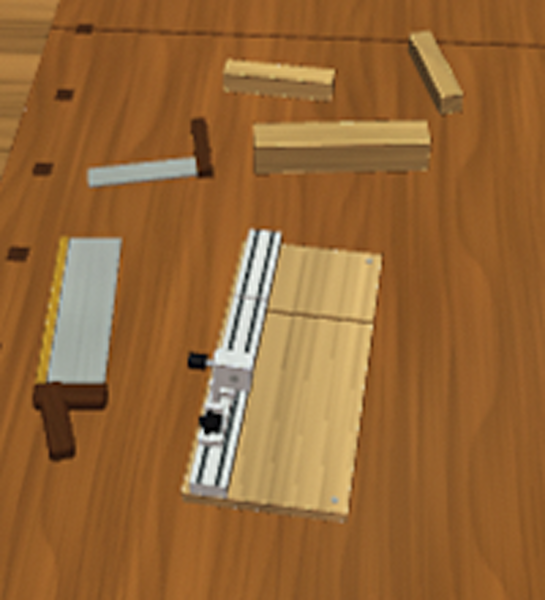

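Top view (crop at 2.5x): the board is on the left, with the fence along its far edge. The upright leaf and its black knob are at about full-frame (263,230), with the star knob at (253,232). The saw is at (307,180), the mallet at (131,257) and the square near (415,205).

Things that could be taken for the blank: (415,276) is 75 px long, (462,249) is 53 px and (472,320) is 52 px. The largest is (415,276), so that is the one I take. The side view agrees, with it at (357,194).

```bash
cat > fit.py <<'E'
from h import *
from scipy.optimize import minimize
def gmag(im,s):
    g=cv2.GaussianBlur(cv2.cvtColor(im,cv2.COLOR_RGB2GRAY).astype(np.float32),(0,0),s)
    return cv2.Sobel(g,cv2.CV_32F,1,0),cv2.Sobel(g,cv2.CV_32F,0,1)
def box(x0,x1,y0,y1,z): return [((x0,y0,z),(x1,y0,z)),((x1,y0,z),(x1,y1,z)),((x1,y1,z),(x0,y1,z)),((x0,y1,z),(x0,y0,z))]
def w(p,P):
    c,s=np.cos(p[2]),np.sin(p[2]);P=np.asarray(P,float)
    return np.c_[p[0]+c*P[:,0]-s*P[:,1],p[1]+s*P[:,0]+c*P[:,1],P[:,2]]
def fit(cs,segs,p0,scales=(3,1.5,.8)):
    p=np.array(p0,float)
    for s in scales:
        G=[gmag(c["image"],s) for c in cs]
        def cost(q):
            q=[q[0],q[1],q[2]/100]; t=0
            for c,(gx,gy) in zip(cs,G):
                for a,b in segs:
                    A=proj(c,w(q,np.linspace(a,b,60))).astype(np.float32)
                    d=A[-1]-A[0];n=np.array([-d[1],d[0]])/np.hypot(*d)
                    m=[cv2.remap(g,A[:,:1],A[:,1:],cv2.INTER_LINEAR)[:,0] for g in(gx,gy)]
                    t-=abs(m[0]*n[0]+m[1]*n[1]).mean()*np.hypot(*d)
            return t
        q0=[p[0],p[1],p[2]*100]
        r=minimize(cost,q0,method="Nelder-Mead",options=dict(initial_simplex=np.array([q0]+[[q0[j]+(4*s if j==i else 0) for j in range(3)] for i in range(3)]),xatol=.02,fatol=1e-3))
        p=np.array([r.x[0],r.x[1],r.x[2]/100])
    return p,-r.fun
BOARD=box(-100,80,-200,200,18)[1:0:-1]+[((-100,-200,18),(-100,200,18)),((-100,-200,18),(30,-200,18)),((-100,200,18),(30,200,18))]+box(30,70,-200,200,38)
BLANK=box(-120,120,-25,25,50)
E
python3 - <<'E'
from fit import *
np.set_printoptions(precision=3,suppress=True)
T=snap("top");S=snap("side")
# initial from top crop pixels
px=lambda u,v:(200+u/2.5,150+v/2.5)
a=at_z(T,*px(75,323),18);b=at_z(T,*px(379,356),18)
print("front corners",a,b,np.linalg.norm(a-b))
d=(a-b)/np.linalg.norm(a-b);yaw=np.arctan2(-d[0],d[1]);m=(a+b)/2+100*np.array([np.cos(yaw),np.sin(yaw),0])
p0=[m[0],m[1],yaw]
for cs,n in(([T],"top"),([S],"side"),([T,S],"both")): print("board",n,fit(cs,BOARD,p0))
e1=at_z(T,*px(531,224),50);e2=at_z(T,*px(545,410),50);print("blank len",np.linalg.norm(e1-e2))
m=(e1+e2)/2;q0=[m[0],m[1],np.arctan2(*(e1-e2)[1::-1])]
for cs,n in(([T],"top"),([S],"side"),([T,S],"both")): print("blank",n,fit(cs,BLANK,q0))
p,_=fit([T,S],BOARD,p0)
for c,n in((T,"top"),(S,"side")):
    for t in("stop","leaf","knob"):
        for r in cams.cut_out(n,t)[:1]:
            ys,xs=np.nonzero(r["pixels"]);print(n,t,r["p"],xs.mean(),ys.mean(),xs.min(),xs.max(),ys.min(),ys.max())
from scipy.spatial.transform import Rotation as Ro
print(Ro.from_rotvec(ctrl.get_obs()["orientation"]).as_matrix())
E
```

```text
front corners [461.31  272.833  18.   ] [ 430.227 -123.994   18.   ] 398.0424398463528
board top (array([546.479,  68.947,  -0.084]), np.float64(97213.6953125))
board side (array([544.441,  70.425,  -0.086]), np.float64(92664.9375))
board both (array([545.427,  69.737,  -0.084]), np.float64(179351.21875))
blank len 238.8217638928842
blank top (array([ 489.468, -324.384,    0.099]), np.float64(31721.11328125))
blank side (array([ 486.556, -320.765,    0.098]), np.float64(27863.033203125))
blank both (array([ 488.523, -323.398,    0.099]), np.float64(55663.39453125))
top stop 0.85 260.2093862815884 233.5523465703971 249 270 222 244
top leaf 0.52 262.6730769230769 234.30128205128204 258 267 223 244
top knob 0.51 260.27027027027026 234.01544401544402 249 270 223 244
side stop 0.55 310.9798792756539 282.476861167002 299 323 268 303
side leaf 0.75 312.02373887240356 276.11572700296733 298 323 268 287
side knob 0.61 313.18844984802433 275.7629179331307 299 324 268 286
[[ 0.943  0.331 -0.   ]
 [ 0.331 -0.943 -0.   ]
 [-0.    -0.    -1.   ]]
```

```bash
python3 - <<'E'
from fit import *
np.set_printoptions(precision=2,suppress=True)
T=snap("top");S=snap("side")
p=np.array([545.43,69.74,-.0845]);Ri=lambda P:w([0,0,-p[2]],[np.array(P)-[p[0],p[1],0]])[0]
rays=[]
for c,(x0,x1,y0,y1) in((T,(245,275,215,240)),(S,(295,320,262,300))):
    g=c["image"].max(2)[y0:y1,x0:x1]; m=(g<75).astype(np.uint8)
    n,l,st,ce=cv2.connectedComponentsWithStats(m)
    for i in range(1,n):
        if st[i,4]>8: print(st[i],ce[i]+[x0,y0])
    for i in range(1,n):
        if st[i,4]>8: print(" at z118",Ri(at_z(c,*(ce[i]+[x0,y0]),118)),"at z68",Ri(at_z(c,*(ce[i]+[x0,y0]),66)))
cv2.imwrite("pics/c.png",np.hstack([cv2.resize(T["image"][210:260,235:285,::-1],(400,400),interpolation=2),cv2.resize(S["image"][255:305,290:340,::-1],(400,400),interpolation=2)]))
E
```

```text
[16  7  6  7 30] [263.43 224.97]
[ 4 13  8  8 35] [252.94 231.57]
 at z118 [ 78.35  99.19 118.  ] at z68 [ 83.14 104.17  66.  ]
 at z118 [ 54.19 128.98 118.  ] at z68 [ 58.27 134.83  66.  ]
[ 4  7  7  7 35] [301.83 271.97]
[ 8 28  8  9 50] [306.86 294.38]
 at z118 [ 76.07  99.53 118.  ] at z68 [86.9  54.93 66.  ]
 at z118 [ 46.16 179.47 118.  ] at z68 [ 55.51 138.79  66.  ]
```

View pics/c.png

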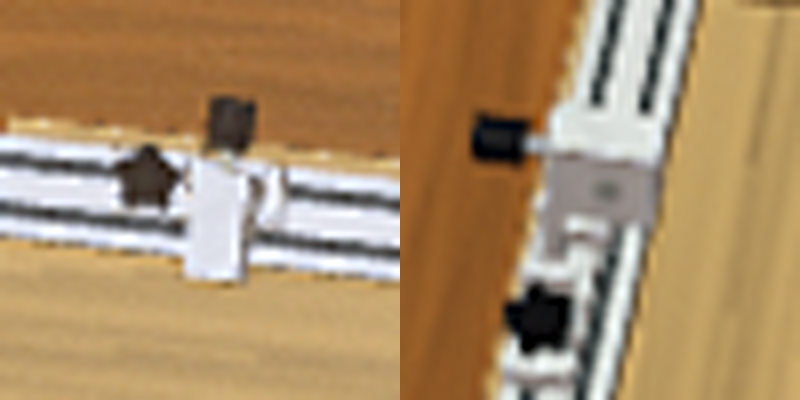

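Emit:
move_arm --steps '[[[0, 0, 0], -1, 1], [[0, 0, 0], -1, 1], [[0, 0, 0], -1, 1], [[0, 0, 0], -1, 1], [[0, 0, 0], -1, 1], [[0, 0, 0], -1, 1], [[0, 0, 0], -1, 1], [[0, 0, 0], -1, 1], [[0, 0, 0], -1, 1], [[0, 0, 0], -1, 1], [[0, 0, 0], -1, 1], [[0, 0, 0], -1, 1], [[0, 0, 0], -1, 1], [[0, 0, 0], -0.16, 1]]'

```text
t: 2.67
ee_pos: [207.2, -589.7, 222.7]
orientation: [2.31, 2.13, -0.0]
ft_force: [-0.2, -0.1, 0.2]
width: 1.1
grasp_force: 0.0
```

```bash
cat > st.py <<'E'
import sys
from fit import *
from scipy.spatial.transform import Rotation as Ro
np.set_printoptions(precision=2,suppress=True)
P=np.array([545.43,69.74,-.0845]);o=ctrl.get_obs()
def tob(v): return w([0,0,-P[2]],[np.array(v)-[P[0],P[1],0]])[0]
M=Ro.from_rotvec(o["orientation"]).as_matrix();b=tob(o["ee_pos"])
f=w([0,0,-P[2]],[o["ft_force"]])[0]
print("t",round(o["t"],2),"board XYZ",b,"yaw",round(np.arctan2(M[1,0],M[0,0]),4),"tilt",M[2,:2],"Fboard",f,"w",round(o["width"],1),"g",round(o["grasp_force"],1),"q",o["qpos"])
if len(sys.argv)>3:
    d=np.array([float(a) for a in sys.argv[1:4]])-b
    print("units to go",M.T@w([0,0,P[2]],[d])[0]/25)
if len(sys.argv)>4: print("turn units",-np.degrees(float(sys.argv[4])-np.arctan2(M[1,0],M[0,0]))/5)
E
python3 st.py 118 99.3 222 1.4863
```

```text
t 2.67 board XYZ [-281.41 -685.59  222.66] yaw 1.4897 tilt [-0. -0.] Fboard [-0.19 -0.09  0.16] w 1.1 g 0.0 q [-1.25  0.42  1.63 -0.    1.09 -1.17]
units to go [31.34 16.08  0.02]
turn units 0.038426934531374954
```

Emit:
move_arm --steps '[[[0.98, 0.5, 0], 0.04, 1], [[0.98, 0.5, 0], 0, 1], [[0.98, 0.5, 0], 0, 1], [[0.98, 0.5, 0], 0, 1], [[0.98, 0.5, 0], 0, 1], [[0.98, 0.5, 0], 0, 1], [[0.98, 0.5, 0], 0, 1], [[0.98, 0.5, 0], 0, 1], [[0.98, 0.5, 0], 0, 1], [[0.98, 0.5, 0], 0, 1], [[0.98, 0.5, 0], 0, 1], [[0.98, 0.5, 0], 0, 1], [[0.98, 0.5, 0], 0, 1], [[0.98, 0.5, 0], 0, 1], [[0.98, 0.5, 0], 0, 1], [[0.98, 0.5, 0], 0, 1], [[0.98, 0.5, 0], 0, 1], [[0.98, 0.5, 0], 0, 1], [[0.98, 0.5, 0], 0, 1], [[0.98, 0.5, 0], 0, 1]]'

```text
t: 4.33
ee_pos: [499.8, -122.2, 222.8]
orientation: [2.319, 2.119, 0.0]
ft_force: [0.2, 0.0, 0.2]
width: 0.6
grasp_force: 0.0
```

Emit:
move_arm --steps '[[[0.98, 0.5, 0], 0, 1], [[0.98, 0.5, 0], 0, 1], [[0.98, 0.5, 0], 0, 1], [[0.98, 0.5, 0], 0, 1], [[0.98, 0.5, 0], 0, 1], [[0.98, 0.5, 0], 0, 1], [[0.98, 0.5, 0], 0, 1], [[0.98, 0.5, 0], 0, 1], [[0.98, 0.5, 0], 0, 1], [[0.98, 0.5, 0], 0, 1], [[0.98, 0.5, 0], 0, 1], [[0.98, 0.5, 0], 0, 1], [[0, 0, 0], 0, 1], [[0, 0, 0], 0, 1]]'

```text
t: 5.5
ee_pos: [674.6, 157.3, 222.2]
orientation: [-2.317, -2.122, 0.001]
ft_force: [0.5, -0.8, -0.1]
width: 0.3
grasp_force: 0.0
```

```bash
python3 st.py 118 99.3 102 1.4863
```

```text
t 5.5 board XYZ [121.32  98.11 222.18] yaw 1.483 tilt [-0. -0.] Fboard [ 0.54 -0.74 -0.13] w 0.3 g 0.0 q [ 0.21  0.52  1.47 -0.    1.15  0.3 ]
units to go [ 0.05 -0.13  4.81]
turn units -0.03746074049834629
```

Emit:
move_arm --steps '[[[0.05, 0, 0.8], 0, 1], [[0, 0, 0.8], 0, 1], [[0, 0, 0.8], 0, 1], [[0, 0, 0.8], 0, 1], [[0, 0, 0.8], 0, 1], [[0, 0, 0.8], 0, 1], [[0, -0.25, 0], 0, 1], [[0, -0.25, 0], 0, 1], [[0, -0.2, 0], 0, 1], [[0, -0.2, 0], 0, 1], [[0, -0.2, 0], 0, 1], [[0, -0.2, 0], 0, 1], [[0, -0.2, 0], 0, 1], [[0, 0, 0], 0, 1]]'

```text
t: 6.67
ee_pos: [636.5, 160.9, 103.3]
orientation: [2.317, 2.122, 0.0]
ft_force: [0.8, -0.4, 0.8]
width: 0.6
grasp_force: 0.3
```

```bash
python3 st.py 42 99.3 102 1.4863
```

```text
t 6.67 board XYZ [ 83.04  98.55 103.33] yaw 1.483 tilt [0. 0.] Fboard [ 0.78 -0.29  0.76] w 0.6 g 0.3 q [0.23 0.61 1.63 0.   0.9  0.32]
units to go [ 0.02 -1.64  0.05]
turn units -0.03790898029041474
```

Emit:
move_arm --steps '[[[0, -0.2, 0], 0, 1], [[0, -0.2, 0], 0, 1], [[0, -0.2, 0], 0, 1], [[0, -0.2, 0], 0, 1], [[0, -0.2, 0], 0, 1], [[0, -0.2, 0], 0, 1], [[0, -0.2, 0], 0, 1], [[0, -0.2, 0], 0, 1]]'

```text
t: 7.33
ee_pos: [596.8, 164.2, 102.5]
orientation: [-2.317, -2.121, 0.0]
ft_force: [1.8, -0.2, -1.3]
width: 0.7
grasp_force: 0.7
```

```bash
python3 st.py 2 99.3 125; python3 - <<'E'
from h import *
S=snap("side");T=snap("top")
cv2.imwrite("pics/d.png",np.hstack([cv2.resize(T["image"][190:290,235:335,::-1],(400,400),interpolation=2),cv2.resize(S["image"][215:315,270:370,::-1],(400,400),interpolation=2)]))
E
```

```text
t 7.33 board XYZ [ 43.19  98.5  102.54] yaw 1.4828 tilt [-0. -0.] Fboard [ 1.82 -0.06 -1.33] w 0.7 g 0.7 q [ 0.25  0.57  1.72 -0.    0.86  0.34]
units to go [ 0.03 -1.65 -0.9 ]
```

View pics/d.png

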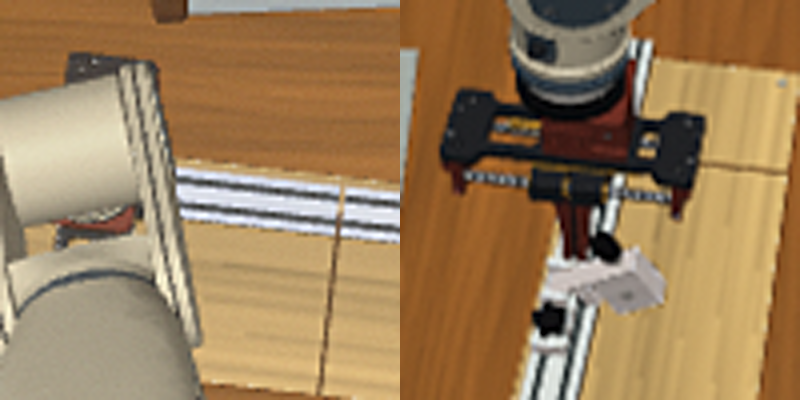

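Side view: the shut fingers at crop (580,230) have pushed the leaf to roughly 35 to 40° above home, and its knob is at (605,245). Next I lift, move over the knob and press it down.

Emit:
move_arm --steps '[[[0, 0.1, -0.5], 0, 1], [[0, 0, -0.6], 0, 1], [[0.03, -0.6, 0], 0, 1], [[0, -0.6, 0], 0, 1], [[0, -0.5, 0], 0, 1], [[0, 0, 0.3], 0, 1], [[0, 0, 0.2], 0, 1], [[0, 0, 0.2], 0, 1], [[0, 0, 0.2], 0, 1], [[0, 0, 0.2], 0, 1], [[0, 0, 0.1], 0, 1], [[0, 0, 0], 0, 1]]'

```text
t: 8.43
ee_pos: [547.9, 169.0, 98.0]
orientation: [-2.309, -2.11, 0.026]
ft_force: [-31.6, 10.1, 21.1]
width: 0.5
grasp_force: 18.4
```

```bash
python3 st.py 2 99.3 92
```

```text
t 8.43 board XYZ [-5.95 99.11 97.99] yaw 1.4812 tilt [-0.   -0.02] Fboard [-32.31   7.35  21.11] w 0.5 g 18.4 q [0.28 0.53 1.81 0.01 0.83 0.36]
units to go [0.01 0.32 0.23]
```

Emit:
move_arm --steps '[[[0, -0.2, -0.3], 0, 1], [[0, -0.2, -0.6], 0, 1], [[0, 0, -0.6], 0, 1], [[0, 0, 0], 0, 1]]'

```text
t: 8.77
ee_pos: [549.7, 169.9, 139.5]
orientation: [2.316, 2.12, 0.005]
ft_force: [1.3, 0.3, 0.3]
width: 0.1
grasp_force: 0.0
```

```bash
python3 st.py 2 99.3 92; python3 - <<'E'
from h import *
S=snap("side")
cv2.imwrite("pics/e.png",cv2.resize(S["image"][225:315,280:380,::-1],(600,540),interpolation=2))
E
```

```text
t 8.77 board XYZ [ -4.23 100.15 139.46] yaw 1.4828 tilt [0. 0.] Fboard [1.32 0.4  0.31] w 0.1 g 0.0 q [ 0.28  0.46  1.8  -0.    0.88  0.37]
units to go [-0.04  0.24  1.9 ]
```

View pics/e.png

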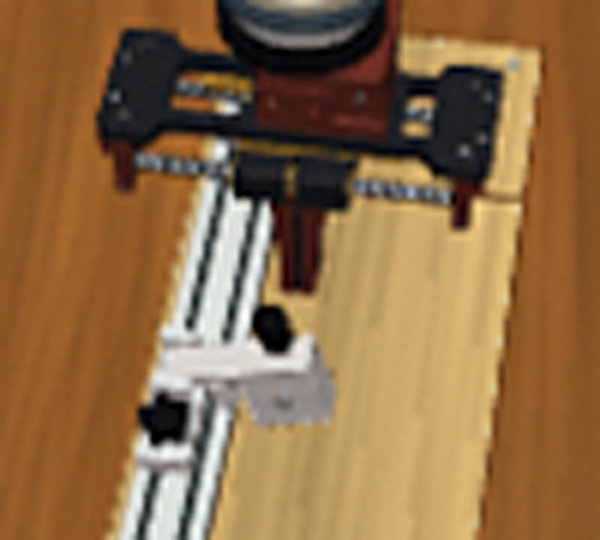

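```bash
cat > knob.py <<'E'
from st import *
S=snap("side");x0,y0,x1,y1=300,265,345,300
m=(S["image"].max(2)[y0:y1,x0:x1]<70).astype(np.uint8)
n,l,s,ce=cv2.connectedComponentsWithStats(m)
for i in range(1,n):
    if s[i,4]>10:
        o_,d=ray(S,*(ce[i]+[x0,y0]));a=tob(o_);b=tob(o_+d)-a
        q=a+b*(99.3-a[1])/b[1];r=q-[58,99.3,60]
        print(ce[i]+[x0,y0],s[i,4],q,"R",np.hypot(r[0],r[2]),"theta",np.arctan2(r[2],-r[0])-np.arctan2(22,58))
E
python3 knob.py
```

```text
t 8.82 board XYZ [ -4.64  99.9  138.33] yaw 1.4826 tilt [0. 0.] Fboard [-0.3  -0.04 -0.18] w 0.5 g 0.0 q [0.28 0.46 1.8  0.   0.88 0.37]
[329.43 268.47] 47 [ -5.63  99.3  147.02] R 107.79952905136612 theta 0.576864264250349
[324.88 279.37] 41 [ 7.9  99.3  96.61] R 62.04592118394292 theta 0.2685194327108401
[306.9  294.52] 48 [64.5  99.3  14.85] R 45.618491899250884 theta -2.0762098502900312
```

Emit:
move_arm --steps '[[[0, 0.6, 0], 0, 1], [[0, 0, 0.6], 0, 1], [[0, 0, 0.5], 0, 1], [[0, -0.06, 0.15], 0, 1], [[0, -0.1, 0.15], 0, 1], [[0, -0.08, 0.12], 0, 1], [[0, 0, 0], 0, 1]]'

```text
t: 9.45
ee_pos: [555.4, 168.5, 98.8]
orientation: [-2.316, -2.121, 0.003]
ft_force: [-0.7, 0.2, 0.6]
width: 0.4
grasp_force: 0.0
```

```bash
python3 st.py 0 99.3 92
```

```text
t 9.45 board XYZ [ 1.64 99.2  98.83] yaw 1.4829 tilt [-0. -0.] Fboard [-0.71  0.12  0.58] w 0.4 g 0.0 q [0.27 0.53 1.8  0.   0.81 0.36]
units to go [ 0.   -0.07  0.27]
```

Emit:
move_arm --steps '[[[0, -0.04, 0.12], 0, 1], [[0, -0.02, 0.08], 0, 1], [[0, 0, 0.04], 0, 1], [[0, 0, 0], 0, 1]]'

```text
t: 9.78
ee_pos: [555.0, 168.8, 93.7]
orientation: [2.317, 2.122, 0.0]
ft_force: [-0.0, 0.6, 0.5]
width: 0.4
grasp_force: 0.0
```

```bash
python3 st.py 0 99.3 92
```

```text
t 9.78 board XYZ [ 1.21 99.49 93.69] yaw 1.4828 tilt [0. 0.] Fboard [-0.08  0.6   0.48] w 0.4 g 0.0 q [0.27 0.53 1.81 0.   0.8  0.36]
units to go [-0.01 -0.05  0.07]
```

Emit:
move_arm --steps '[[[0, 0, 0.04], 0, 1], [[0, 0, 0.04], 0, 1], [[0, 0, 0.04], 0, 1], [[0, 0, 0], 0, 1]]'

```text
t: 10.12
ee_pos: [555.3, 168.8, 92.1]
orientation: [2.317, 2.121, 0.001]
ft_force: [-5.0, -1.0, 14.0]
width: 0.2
grasp_force: 7.0
```

```bash
python3 knob.py
```

```text
t 10.12 board XYZ [ 1.47 99.58 92.14] yaw 1.4827 tilt [0. 0.] Fboard [-4.89 -1.44 13.99] w 0.2 g 7.0 q [0.27 0.54 1.81 0.   0.8  0.36]
[326.87 272.69] 195 [  1.87  99.3  127.41] R 87.72496652432437 theta 0.5138934492009373
[306.86 294.47] 49 [64.61 99.3  15.08] R 45.40685746240873 theta -2.0794033085406016
```

Emit:
move_arm --steps '[[[0, 0, -0.4], 0, 1], [[0, 0, -0.8], 1, 0], [[0, 0, -0.8], 1, 0], [[0, 0, -0.8], 1, 0], [[0, 0, -0.4], 1, 0], [[0, 0, 0], 1, 0], [[0, 0, 0], 1, 0], [[0, 0, 0], 1, 0], [[0, 0, 0], 1, 0], [[0, 0, 0], 1, 0], [[0, 0, 0], 1, 0], [[0, 0, 0], 1, 0], [[0, 0, 0], 1, 0], [[0, 0, 0], 1, 0], [[0, 0, 0], 1, 0], [[0, 0, 0], 1, 0], [[0, 0, 0], 0.86, 0]]'

```text
t: 11.58
ee_pos: [555.3, 168.7, 171.0]
orientation: [-3.138, -0.148, -0.001]
ft_force: [0.3, -0.2, -1.0]
width: 88.0
grasp_force: 0.0
```

```bash
cat >> st.py <<'E'
def go(x,y,z):
    print("world: units to go",M.T@(np.array([x,y,z])-o["ee_pos"])/25)
E
python3 -c "
import sys;sys.argv=['st.py','0','0','0','.099']
from st import *
go(488.5,-323.4,26)"
```

```text
t 11.58 board XYZ [  1.51  99.44 171.02] yaw 0.0943 tilt [ 0. -0.] Fboard [ 0.33 -0.17 -1.04] w 88.0 g 0.0 q [ 0.27  0.42  1.77 -0.    0.95  1.75]
units to go [-0.77  3.9   6.84]
turn units -0.05427574194380591
world: units to go [-4.52 19.35  5.8 ]
```

Emit:
move_arm --steps '[[[-0.23, 0.97, 0], -0.05, 0], [[-0.23, 0.97, 0], 0, 0], [[-0.23, 0.97, 0], 0, 0], [[-0.23, 0.97, 0], 0, 0], [[-0.23, 0.97, 0], 0, 0], [[-0.23, 0.97, 0], 0, 0], [[-0.23, 0.97, 0], 0, 0], [[-0.23, 0.97, 0], 0, 0], [[-0.23, 0.97, 0], 0, 0], [[-0.23, 0.97, 0], 0, 0], [[-0.23, 0.97, 0], 0, 0], [[-0.23, 0.97, 0], 0, 0], [[-0.23, 0.97, 0], 0, 0], [[-0.23, 0.97, 0], 0, 0], [[-0.23, 0.97, 0], 0, 0], [[-0.23, 0.97, 0], 0, 0], [[-0.23, 0.97, 0], 0, 0], [[-0.23, 0.97, 0], 0, 0], [[-0.2, 0.97, 0], 0, 0], [[-0.2, 0.92, 0], 0, 0]]'

```text
t: 13.25
ee_pos: [491.7, -325.7, 171.1]
orientation: [3.137, 0.161, 0.001]
ft_force: [-0.5, 0.2, 0.2]
width: 87.7
grasp_force: 0.0
```

```bash
python3 -c "
import sys;sys.argv=['st.py','0','0','0','.099']
from st import *
go(488.5,-323.4,26)"; python3 knob.py
```

```text
t 13.25 board XYZ [ -20.13 -398.53  171.07] yaw 0.1028 tilt [0. 0.] Fboard [-0.48  0.19  0.2 ] w 87.7 g 0.0 q [-0.61  0.44  1.75 -0.    0.96  0.86]
units to go [  3.76 -15.52   6.84]
turn units 0.043868373283651535
world: units to go [-0.12 -0.11  5.8 ]
t 13.25 board XYZ [ -20.13 -398.53  171.07] yaw 0.1028 tilt [0. 0.] Fboard [-0.48  0.19  0.2 ] w 87.7 g 0.0 q [-0.61  0.44  1.75 -0.    0.96  0.86]
[327.94 283.2 ] 35 [-1.19 99.3  80.76] R 62.72777801612909 theta -0.025224384706691083
[306.83 294.54] 48 [64.7  99.3  14.71] R 45.78612576822599 theta -2.080105925114589
```

Emit:
move_arm --steps '[[[-0.12, -0.11, 0.8], 0.04, 0], [[0, 0, 0.9], 0, 0], [[0, 0, 0.9], 0, 0], [[0, 0, 0.9], 0, 0], [[0, 0, 0.9], 0, 0], [[0, 0, 0.9], 0, 0], [[0, 0, 0.5], 0, 0], [[0, 0, 0], 0, 0]]'

```text
t: 13.97
ee_pos: [487.2, -320.6, 23.3]
orientation: [-3.135, -0.156, 0.005]
ft_force: [-0.7, -0.0, 0.6]
width: 87.7
grasp_force: 0.0
```

Emit:
move_arm --steps '[[[0, 0, 0], 0, 1], [[0, 0, 0], 0, 1], [[0, 0, 0], 0, 1], [[0, 0, 0], 0, 1], [[0, 0, 0], 0, 1], [[0, 0, 0], 0, 1]]'

```text
t: 14.47
ee_pos: [489.2, -322.3, 26.5]
orientation: [3.136, 0.157, 0.002]
ft_force: [-0.2, -2.3, 1.1]
width: 51.3
grasp_force: 1.1
```

```bash
python3 st.py -5 -46.7 90 1.4863
```

```text
t 14.47 board XYZ [ -22.91 -395.4    26.54] yaw 0.0998 tilt [0. 0.] Fboard [-0.03 -2.33  1.06] w 51.3 g 1.1 q [-0.6   0.65  1.81 -0.    0.68  0.87]
units to go [  3.26 -13.58  -2.55]
turn units -15.888661172442283
```

Emit:
move_arm --steps '[[[0, 0, 0], 0, 1], [[0, 0, 0], 0, 1], [[0, 0, -0.3], 0, 1], [[0, 0, -0.7], 0, 1], [[0, 0, -0.8], 0, 1], [[0, 0, -0.8], 0, 1], [[0, 0, -0.6], 0, 1], [[0, 0, 0], -0.5, 1], [[0, 0, 0], -1, 1], [[0, 0, 0], -1, 1], [[0, 0, 0], -1, 1], [[0, 0, 0], -1, 1], [[0, 0, 0], -1, 1], [[0, 0, 0], -1, 1], [[0, 0, 0], -1, 1]]'

```text
t: 15.72
ee_pos: [487.8, -321.0, 105.4]
orientation: [-2.917, -1.162, 0.001]
ft_force: [0.5, 0.5, -2.8]
width: 49.9
grasp_force: 30.0
```

Emit:
move_arm --steps '[[[0, 0, 0], -1, 1], [[0, 0, 0], -1, 1], [[0, 0, 0], -1, 1], [[0, 0, 0], -1, 1], [[0, 0, 0], -1, 1], [[0, 0, 0], -1, 1], [[0, 0, 0], -1, 1], [[0, 0, 0], -1, 1], [[0, 0, 0], -0.39, 1], [[0, 0, 0], 0, 1]]'

```text
t: 16.55
ee_pos: [487.9, -321.1, 105.4]
orientation: [-2.311, -2.126, 0.0]
ft_force: [0.5, -0.3, -3.1]
width: 49.4
grasp_force: 30.0
```

```bash
python3 st.py -5 -46.7 100 1.4863
```

```text
t 16.55 board XYZ [ -24.32 -394.26  105.39] yaw 1.4875 tilt [ 0. -0.] Fboard [ 0.55 -0.24 -3.13] w 49.4 g 30.0 q [-0.6   0.52  1.79  0.    0.83 -0.52]
units to go [13.9   0.79  0.23]
turn units 0.013545330275216736
```

Emit:
move_arm --steps '[[[0.4, 0.05, 0], 0, 1], [[0.8, 0.05, 0], 0, 1], [[0.9, 0.05, 0], 0, 1], [[0.9, 0.05, 0], 0, 1], [[0.9, 0.05, 0], 0, 1], [[0.9, 0.05, 0], 0, 1], [[0.9, 0.05, 0], 0, 1], [[0.9, 0.05, 0], 0, 1], [[0.9, 0.05, 0], 0, 1], [[0.9, 0.05, 0], 0, 1], [[0.9, 0.05, 0], 0, 1], [[0.9, 0.05, 0], 0, 1], [[0.9, 0.05, 0], 0, 1], [[0.9, 0.05, 0], 0, 1], [[0.9, 0.05, 0], 0, 1], [[0.7, 0.04, 0], 0, 1], [[0.3, 0, 0], 0, 1], [[0, 0, 0], 0, 1], [[0, 0, 0], 0, 1]]'

```text
t: 18.13
ee_pos: [537.1, 23.1, 105.6]
orientation: [-2.313, -2.126, 0.001]
ft_force: [-0.5, -0.4, -2.7]
width: 49.8
grasp_force: 30.0
```

```bash
python3 st.py -5 -46.7 45 1.4863; python3 - <<'E'
from fit import *
S=snap("side")
cv2.imwrite("pics/f.png",cv2.resize(S["image"][190:310,270:430,::-1],(800,600),interpolation=2))
E
```

```text
t 18.13 board XYZ [ -4.32 -47.2  105.6 ] yaw 1.4868 tilt [-0. -0.] Fboard [-0.44 -0.48 -2.67] w 49.8 g 30.0 q [ 0.02  0.47  1.9  -0.    0.78  0.11]
units to go [ 0.02 -0.03  2.42]
turn units 0.006014031070924199
```

View pics/f.png

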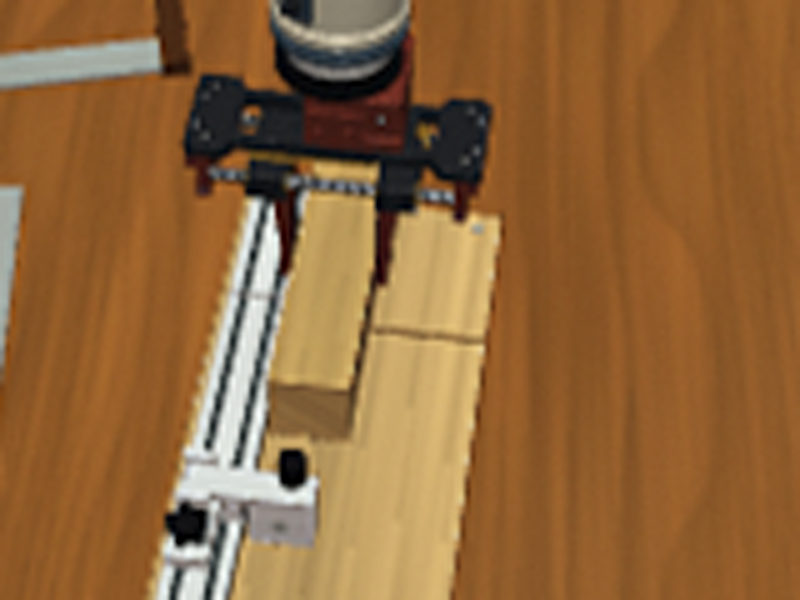

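The leaf lies home with its knob upright at crop (292,468). The blank is held level and parallel to the fence, its end at (310,410), and the fingers straddle it at (285,230) and (385,240). Next I lower it onto the board.

Emit:
move_arm --steps '[[[0, 0, 0.5], 0, 1], [[0, 0, 0.6], 0, 1], [[0, 0, 0.6], 0, 1], [[0, 0, 0.4], 0, 1], [[0, 0, 0.15], 0, 1], [[0, 0, 0.05], 0, 1], [[0, 0, 0.04], 0, 1], [[0, 0, 0], 0, 1]]'

```text
t: 18.85
ee_pos: [538.0, 22.7, 47.6]
orientation: [2.313, 2.125, 0.001]
ft_force: [-0.2, 0.8, -3.2]
width: 50.0
grasp_force: 30.0
```

```bash
python3 st.py -5 -46.7 44.5 1.4863
```

```text
t 18.85 board XYZ [ -3.41 -47.51  47.58] yaw 1.4859 tilt [0. 0.] Fboard [-0.22  0.77 -3.2 ] w 50.0 g 30.0 q [ 0.02  0.57  1.92 -0.    0.66  0.11]
units to go [ 0.03 -0.06  0.12]
turn units -0.004741975802357672
```

Emit:
move_arm --steps '[[[0, 0, 0.04], 0, 1], [[0, 0, 0.04], 0, 1], [[0, 0, 0.02], 0, 1], [[0, 0, 0], 0, 1]]'

```text
t: 19.18
ee_pos: [537.7, 23.0, 44.8]
orientation: [2.313, 2.126, 0.0]
ft_force: [0.3, 0.1, -2.0]
width: 49.8
grasp_force: 30.0
```

```bash
python3 st.py -5 -46.7 44.5 1.4863
```

```text
t 19.18 board XYZ [ -3.72 -47.27  44.85] yaw 1.4864 tilt [0. 0.] Fboard [ 0.34  0.12 -2.02] w 49.8 g 30.0 q [ 0.02  0.57  1.92 -0.    0.65  0.11]
units to go [ 0.02 -0.05  0.01]
turn units 0.0006183036092573802
```

Emit:
move_arm --steps '[[[0, 0, 0.02], 0, 0.2], [[0, 0, 0], 0, 0.2], [[0, 0, 0], 0, 0.2], [[0, 0, 0], 0, 0.2], [[0, 0, 0], 0, 0.2], [[0, 0.1, 0], 0, 0.2], [[0, 0.1, 0], 0, 0.2], [[0, 0.1, 0], 0, 0.2], [[0, 0.1, 0], 0, 0.2], [[0, 0, 0], 0, 0.2]]'

```text
t: 20.02
ee_pos: [548.1, 22.0, 44.2]
orientation: [2.313, 2.125, 0.0]
ft_force: [0.3, 0.6, -0.3]
width: 70.3
grasp_force: 0.0
```

```bash
python3 st.py 5 -46.7 44.5 1.4863
```

```text
t 20.02 board XYZ [  6.74 -47.33  44.17] yaw 1.4861 tilt [0. 0.] Fboard [ 0.27  0.58 -0.29] w 70.3 g 0.0 q [0.02 0.58 1.89 0.   0.67 0.1 ]
units to go [ 0.03 -0.07 -0.01]
turn units -0.001743477733179304
```

Emit:
move_arm --steps '[[[0, 0.08, 0], 0, 0.2], [[0, 0.08, 0], 0, 0.2], [[0, 0.06, 0], 0, 0.2], [[0, 0.04, 0], 0, 0.2], [[0, 0, 0], 0, 0.2]]'

```text
t: 20.43
ee_pos: [554.4, 21.5, 44.1]
orientation: [2.313, 2.125, 0.0]
ft_force: [-1.1, -0.1, -0.9]
width: 70.4
grasp_force: 0.5
```

Emit:
move_arm --steps '[[[0, 0.03, 0], 0, 0.2], [[0, 0.03, 0], 0, 0.2], [[0, 0, 0], 0, 0.2]]'

```text
t: 20.68
ee_pos: [555.8, 21.4, 44.1]
orientation: [2.313, 2.126, 0.0]
ft_force: [-1.3, 0.2, -1.2]
width: 70.4
grasp_force: 0.6
```

Emit:
move_arm --steps '[[[0, 0.02, 0], 0, 0.2], [[0, 0.02, 0], 0, 0.2], [[0, 0, 0], 0, 0.2]]'

```text
t: 20.93
ee_pos: [556.7, 21.3, 44.2]
orientation: [2.313, 2.125, 0.0]
ft_force: [-0.7, 0.2, -0.1]
width: 70.1
grasp_force: 0.6
```

Emit:
move_arm --steps '[[[0, 0.02, 0], 0, 0.2], [[0, 0, 0], 0, 0.2]]'

```text
t: 21.1
ee_pos: [557.2, 21.2, 44.2]
orientation: [2.313, 2.125, 0.0]
ft_force: [-2.0, 0.1, -0.9]
width: 70.4
grasp_force: 0.5
```

Emit:
move_arm --steps '[[[0, 0.02, 0], 0, 0.2], [[0, 0, 0], 0, 0.2]]'

```text
t: 21.27
ee_pos: [557.6, 21.2, 44.2]
orientation: [-2.313, -2.126, 0.0]
ft_force: [-1.8, -0.2, -0.8]
width: 70.4
grasp_force: 0.7
```

Emit:
move_arm --steps '[[[0, 0.02, 0], 0, 0.2], [[0, 0.02, 0], 0, 0.2], [[0, 0, 0], 0, 0.2]]'

```text
t: 21.52
ee_pos: [557.5, 21.2, 44.0]
orientation: [-2.312, -2.124, 0.002]
ft_force: [-5.1, 0.4, 2.0]
width: 70.5
grasp_force: 2.4
```

Emit:
move_arm --steps '[[[0, 0.02, 0], 0, 0.2], [[0, 0.02, 0], 0, 0.2], [[0, 0, 0], 0, 0.2]]'

```text
t: 21.77
ee_pos: [557.5, 21.2, 44.0]
orientation: [-2.311, -2.123, 0.005]
ft_force: [-6.9, 1.4, 5.5]
width: 70.1
grasp_force: 3.9
```

Emit:
move_arm --steps '[[[0, -0.2, 0], 0, 0.2], [[0, -0.2, -0.4], 0, 0.2], [[0, 0, -0.6], 0, 0.2], [[0, 0, -0.6], 0, 0.3], [[-0.7, 0, 0], 0, 1], [[-0.9, 0, 0], 0, 1], [[-0.9, 0, 0], 0, 1], [[-0.9, 0, 0], 0, 1], [[-0.9, 0, 0], 0, 1], [[-0.9, 0, 0], 0, 1], [[-0.8, 0, 0], 0, 1], [[-0.2, 0, 0], 0, 1], [[0, 0, 0], 0, 1]]'

```text
t: 22.85
ee_pos: [537.0, -133.9, 85.0]
orientation: [2.314, 2.122, 0.002]
ft_force: [-0.2, 0.8, -0.9]
width: 6.8
grasp_force: 0.0
```

```bash
python3 - <<'E'
import sys;sys.argv=['st.py','5','-200','32','1.4863']
from st import *
S=snap("side")
print(fit([S],[((a[0],a[1],a[2]),b) for a,b in box(-120,120,-25,25,68)],[545.4+5-4,69.7-.5-47,1.486]),[P[0]+5,P[1]])
fb=lambda z:tob(z)
r=fit([S],box(-120,120,-25,25,68),[546.4,22.2,1.486])[0]
print("blank in board",tob([r[0],r[1],68]),"rel yaw",r[2]-P[2]-np.pi/2)
E
```

```text
t 22.85 board XYZ [   8.83 -203.59   85.01] yaw 1.484 tilt [-0.  0.] Fboard [-0.22  0.74 -0.89] w 6.8 g 0.0 q [-0.27  0.52  1.87 -0.    0.75 -0.18]
units to go [ 0.14 -0.16  2.12]
turn units -0.026099604605781944
(array([554.15,  23.2 ,   1.49]), np.float64(27383.859375)) [np.float64(550.43), np.float64(69.74)]
blank in board [ 12.62 -45.64  68.  ] rel yaw 0.002732631039438216
```

Emit:
move_arm --steps '[[[0, -0.12, 0.6], -0.03, 1], [[0, 0, 0.8], 0, 1], [[0, 0, 0.7], 0, 1], [[0.3, 0, 0], 0, 1], [[0.3, 0, 0], 0, 1], [[0.12, 0, 0], 0, 1], [[0.08, 0, 0], 0, 1], [[0.08, 0, 0], 0, 1], [[0, 0, 0], 0, 1]]'

```text
t: 23.65
ee_pos: [535.9, -109.9, 32.5]
orientation: [2.309, 2.129, 0.001]
ft_force: [-0.2, -0.3, -0.4]
width: 0.5
grasp_force: 0.0
```

```bash
python3 st.py 6 -161.7 32 1.4863
```

```text
t 23.65 board XYZ [   5.7  -179.81   32.52] yaw 1.4895 tilt [-0.  0.] Fboard [-0.16 -0.28 -0.41] w 0.5 g 0.0 q [-0.22  0.6   1.9   0.    0.64 -0.14]
units to go [0.72 0.01 0.02]
turn units 0.03675504845211551
```

Emit:
move_arm --steps '[[[0.08, 0, 0], 0, 1], [[0.08, 0, 0], 0, 1], [[0.08, 0, 0], 0, 1], [[0.08, 0, 0], 0, 1], [[0.08, 0, 0], 0, 1], [[0, 0, 0], 0, 1]]'

```text
t: 24.15
ee_pos: [536.3, -100.2, 31.7]
orientation: [2.311, 2.128, 0.0]
ft_force: [0.5, -1.5, 1.1]
width: 0.8
grasp_force: 0.6
```

Emit:
move_arm --steps '[[[0.04, 0, 0], 0, 1], [[0.04, 0, 0], 0, 1], [[0.04, 0, 0], 0, 1], [[0, 0, 0], 0, 1]]'

```text
t: 24.48
ee_pos: [536.4, -97.3, 31.7]
orientation: [-2.311, -2.129, -0.0]
ft_force: [-0.1, -2.2, 1.0]
width: 0.7
grasp_force: 1.0
```

Emit:
move_arm --steps '[[[0.03, 0, 0], 0, 1], [[0.03, 0, 0], 0, 1], [[0, 0, 0], 0, 1]]'

```text
t: 24.73
ee_pos: [536.5, -95.8, 31.6]
orientation: [-2.31, -2.129, 0.0]
ft_force: [-0.6, -2.1, 1.3]
width: 0.6
grasp_force: 1.0
```

Emit:
move_arm --steps '[[[0.03, 0, 0], 0, 1], [[0.03, 0, 0], 0, 1], [[0, 0, 0], 0, 1]]'

```text
t: 24.98
ee_pos: [536.6, -94.3, 31.6]
orientation: [-2.31, -2.129, 0.0]
ft_force: [-0.3, -2.6, 0.6]
width: 0.5
grasp_force: 1.0
```

Emit:
move_arm --steps '[[[0.02, 0, 0], 0, 1], [[0.02, 0, 0], 0, 1], [[0, 0, 0], 0, 1]]'

```text
t: 25.23
ee_pos: [536.6, -93.3, 31.6]
orientation: [-2.31, -2.128, 0.0]
ft_force: [0.2, -2.2, 1.7]
width: 0.7
grasp_force: 1.0
```

Emit:
move_arm --steps '[[[0.02, 0, 0], 0, 1], [[0.02, 0, 0], 0, 1], [[0, 0, 0], 0, 1]]'

```text
t: 25.48
ee_pos: [536.7, -93.1, 31.6]
orientation: [2.31, 2.129, -0.001]
ft_force: [-0.5, -7.9, 1.0]
width: 0.5
grasp_force: 3.9
```

Emit:
move_arm --steps '[[[0.02, 0, 0], 0, 1], [[0.02, 0, 0], 0, 1], [[0, 0, 0], 0, 1]]'

```text
t: 25.73
ee_pos: [536.7, -93.1, 31.7]
orientation: [2.309, 2.129, -0.002]
ft_force: [-2.6, -13.5, 0.6]
width: 0.5
grasp_force: 7.0
```

Emit:
move_arm --steps '[[[-0.04, 0, 0], 0, 1], [[-0.2, 0, 0], 0, 1], [[-0.5, 0, 0], 0, 1], [[-0.3, -0.5, 0], 0, 1], [[0, -0.8, 0], 0, 1], [[0, -0.8, 0], 0, 1], [[0, -0.6, 0], 0, 1], [[0.8, 0, 0], 0, 1], [[0.9, 0, 0], 0, 1], [[0.9, 0, 0], 0, 1], [[0.9, 0, 0], 0, 1], [[0.9, 0, 0], 0, 1], [[0.9, 0, 0], 0, 1], [[0.8, 0, 0], 0, 1], [[0.2, 0, 0], 0, 1], [[0, 0, 0], 0, 1], [[0, 0, 0], 0, 1]]'

```text
t: 27.15
ee_pos: [480.2, 44.6, 31.6]
orientation: [-2.31, -2.129, 0.0]
ft_force: [0.4, -0.5, -1.0]
width: 0.6
grasp_force: 0.0
```

```bash
python3 - <<'E'
import sys;sys.argv=['st.py','-32','-31','32','1.4863']
from st import *
S=snap("side")
cv2.imwrite("pics/g.png",cv2.resize(S["image"][195:315,270:430,::-1],(800,600),interpolation=2))
E
```

```text
t 27.15 board XYZ [-62.86 -30.51  31.58] yaw 1.4895 tilt [-0. -0.] Fboard [ 0.42 -0.43 -1.  ] w 0.6 g 0.0 q [ 0.07  0.55  2.04 -0.    0.56  0.15]
units to go [-0.02  1.23 -0.02]
turn units 0.03657733657603592
```

View pics/g.png

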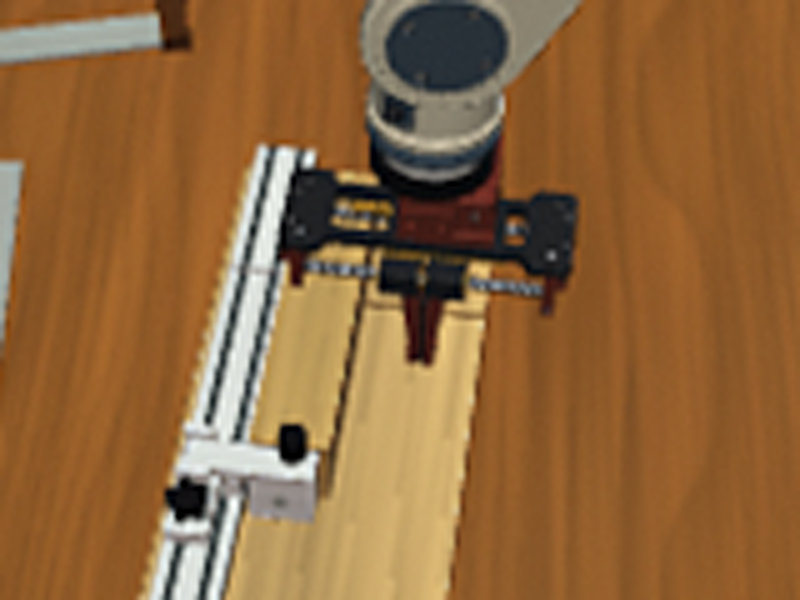

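The blank's end butts the leaf at crop (325,470), it lies along the fence, and the leaf is still home. Next comes a light nudge at mid-length to make sure it is flush.

Emit:
move_arm --steps '[[[0, 0.5, 0], 0.04, 1], [[0, 0.5, 0], 0, 1], [[0, 0.1, 0], 0, 1], [[0, 0.06, 0], 0, 1], [[0, 0, 0], 0, 1]]'

```text
t: 27.62
ee_pos: [508.9, 41.9, 31.5]
orientation: [-2.315, -2.123, 0.001]
ft_force: [-0.4, 0.0, -0.2]
width: 0.5
grasp_force: 0.0
```

Emit:
move_arm --steps '[[[0, 0.04, 0], 0, 1], [[0, 0.04, 0], 0, 1], [[0, 0, 0], 0, 1]]'

```text
t: 27.87
ee_pos: [510.9, 42.5, 31.6]
orientation: [-2.314, -2.124, 0.0]
ft_force: [0.1, -0.6, -0.5]
width: 0.6
grasp_force: 0.0
```

Emit:
move_arm --steps '[[[0, 0.04, 0], 0, 1], [[0, 0.03, 0], 0, 1], [[0, 0, 0], 0, 1]]'

```text
t: 28.12
ee_pos: [512.6, 42.4, 31.6]
orientation: [-2.314, -2.124, 0.001]
ft_force: [-0.3, 0.0, 1.5]
width: 0.5
grasp_force: 0.7
```

Emit:
move_arm --steps '[[[0, 0.02, 0], 0, 1], [[0, 0.02, 0], 0, 1], [[0, 0, 0], 0, 1]]'

```text
t: 28.37
ee_pos: [513.2, 42.4, 31.6]
orientation: [-2.314, -2.124, 0.002]
ft_force: [-4.4, 0.5, 3.7]
width: 0.6
grasp_force: 2.5
```

Emit:
move_arm --steps '[[[0, 0.02, 0], 0, 1], [[0, 0.02, 0], 0, 1], [[0, 0, 0], 0, 1]]'

```text
t: 28.62
ee_pos: [513.2, 42.4, 31.5]
orientation: [-2.313, -2.123, 0.004]
ft_force: [-7.1, 1.5, 7.7]
width: 0.4
grasp_force: 4.4
```

Emit:
move_arm --steps '[[[0, -0.08, 0], 0, 1], [[0, -0.6, 0], 0, 1], [[0, -0.7, 0], 0, 1], [[-0.8, 0, 0], 0, 1], [[-1, 0, 0], 0, 1], [[-1, 0, 0], 0, 1], [[-1, 0, 0], 0, 1], [[-1, 0, 0], 0, 1], [[-1, 0, 0], 0, 1], [[-1, 0, 0], 0, 1], [[0, 0.6, 0], 0, 1], [[0, 0.8, 0], 0, 1], [[0, 0.8, 0], 0, 1], [[0, 0.6, 0], 0, 1], [[0, 0, 0], 0, 1], [[0, 0, 0], 0, 1]]'

```text
t: 29.95
ee_pos: [536.4, -130.4, 31.6]
orientation: [2.313, 2.124, 0.001]
ft_force: [0.2, -0.0, 0.3]
width: 0.7
grasp_force: 0.0
```

```bash
python3 st.py 5 -164 32 1.4863
```

```text
t 29.95 board XYZ [   7.9  -200.15   31.59] yaw 1.4856 tilt [-0.  0.] Fboard [0.17 0.01 0.29] w 0.7 g 0.0 q [-0.26  0.61  1.89 -0.    0.65 -0.17]
units to go [ 1.45 -0.12 -0.02]
turn units -0.007561638427895595
```

Emit:
move_arm --steps '[[[0.4, -0.1, 0], 0, 1], [[0.5, 0, 0], 0, 1], [[0.3, 0, 0], 0, 1], [[0.12, 0, 0], 0, 1], [[0.06, 0, 0], 0, 1], [[0, 0, 0], 0, 1]]'

```text
t: 30.45
ee_pos: [536.2, -94.9, 31.8]
orientation: [2.313, 2.126, 0.0]
ft_force: [0.5, -0.5, -0.4]
width: 0.3
grasp_force: 0.0
```

Emit:
move_arm --steps '[[[0.03, 0, 0], 0, 1], [[0, 0, 0], 0, 1], [[0, 0, 0], 0, 1]]'

```text
t: 30.7
ee_pos: [536.4, -95.1, 31.7]
orientation: [2.314, 2.124, 0.0]
ft_force: [0.5, 0.1, 0.1]
width: 0.3
grasp_force: 0.0
```

Emit:
move_arm --steps '[[[0.02, 0, 0], 0, 1], [[0, 0, 0], 0, 1], [[0, 0, 0], 0, 1]]'

```text
t: 30.95
ee_pos: [536.4, -94.5, 31.7]
orientation: [2.314, 2.124, -0.0]
ft_force: [0.4, 0.8, 0.5]
width: 0.5
grasp_force: 0.0
```

Emit:
move_arm --steps '[[[0.02, 0, 0], 0, 1], [[0.02, 0, 0], 0, 1], [[0, 0, 0], 0, 1]]'

```text
t: 31.2
ee_pos: [536.5, -93.3, 31.7]
orientation: [-2.314, -2.125, 0.0]
ft_force: [1.2, 0.0, 0.2]
width: 0.7
grasp_force: 0.0
```

Emit:
move_arm --steps '[[[0.02, 0, 0], 0, 1], [[0.01, 0, 0], 0, 1], [[0, 0, 0], 0, 1]]'

```text
t: 31.45
ee_pos: [536.5, -93.2, 31.7]
orientation: [2.314, 2.125, -0.001]
ft_force: [-1.9, -4.8, 0.0]
width: 0.6
grasp_force: 2.4
```

Emit:
move_arm --steps '[[[0.01, 0, 0], 0, 1], [[0, 0, 0], 0, 1], [[0, 0, 0], 0, 1]]'

```text
t: 31.7
ee_pos: [536.5, -93.2, 31.7]
orientation: [2.314, 2.124, -0.001]
ft_force: [-2.2, -6.1, -0.0]
width: 0.6
grasp_force: 3.1
```

Emit:
move_arm --steps '[[[-0.04, 0, 0], 0, 1], [[-0.3, 0, 0], 0, 1], [[-0.7, 0, 0], 0, 1], [[0, 0, -0.8], 1, 0.55], [[0, 0, -0.9], 1, 0.55], [[0, 0, -0.9], 1, 0.55], [[0, 0, -0.9], 1, 0.55], [[0, 0, -0.4], 1, 0.55], [[0, 0, 0], 1, 0.55], [[0, 0, 0], 1, 0.55], [[0, 0, 0], 1, 0.55], [[0, 0, 0], 1, 0.55], [[0, 0, 0], 1, 0.55], [[0, 0, 0], 1, 0.55], [[0, 0, 0], 1, 0.55], [[0, 0, 0], 1, 0.55], [[0, 0, 0], 1, 0.55], [[0, 0, 0], 1, 0.55], [[0, 0, 0], 1, 0.55], [[0, 0, 0], 1, 0.55]]'

```text
t: 33.37
ee_pos: [534.2, -118.5, 129.2]
orientation: [-3.141, 0.004, 0.0]
ft_force: [0.7, -1.4, 0.4]
width: 39.7
grasp_force: 0.0
```

```bash
python3 st.py 1 98.5 130 -.0845
```

```text
t 33.37 board XYZ [   4.73 -188.48  129.17] yaw -0.0026 tilt [-0. -0.] Fboard [ 0.78 -1.3   0.42] w 39.7 g 0.0 q [-0.24  0.44  1.87  0.    0.83  1.33]
units to go [  0.79 -11.45  -0.03]
turn units 0.9386704580049365
```

Emit:
move_arm --steps '[[[0, 0, 0], 0.94, 0.55], [[-0.15, -0.6, 0], 0, 0.55], [[0, -1, 0], 0, 0.55], [[0, -1, 0], 0, 0.55], [[0, -1, 0], 0, 0.55], [[0, -1, 0], 0, 0.55], [[0, -1, 0], 0, 0.55], [[0, -1, 0], 0, 0.55], [[0, -1, 0], 0, 0.55], [[0, -1, 0], 0, 0.55], [[0, -1, 0], 0, 0.55], [[0, -1, 0], 0, 0.55], [[0, -0.7, 0], 0, 0.55], [[0, -0.18, 0], 0, 0.55], [[0, 0, 0], 0, 0.55], [[0, 0, 0], 0, 0.55]]'

```text
t: 34.7
ee_pos: [553.3, 167.5, 129.0]
orientation: [3.139, -0.125, -0.001]
ft_force: [0.5, 0.3, -0.2]
width: 39.7
grasp_force: 0.0
```

```bash
python3 st.py 1 98.5 75 -.0845
```

```text
t 34.7 board XYZ [ -0.36  98.04 129.02] yaw -0.0798 tilt [-0.  0.] Fboard [ 0.42  0.36 -0.2 ] w 39.7 g 0.0 q [ 0.27  0.48  1.8  -0.    0.87  1.92]
units to go [ 0.06 -0.02  2.16]
turn units 0.05344439907251856
```

Emit:
move_arm --steps '[[[0.05, -0.02, 0.5], 0.05, 0.55], [[0, 0, 0.6], 0, 0.55], [[0, 0, 0.6], 0, 0.55], [[0, 0, 0.3], 0, 0.55], [[0, 0, 0.15], 0, 0.55], [[0, 0, 0], 0, 0.55], [[0, 0, 0], 0, 0.55]]'

```text
t: 35.28
ee_pos: [555.1, 168.1, 75.4]
orientation: [3.139, -0.134, -0.0]
ft_force: [0.4, -0.5, 0.7]
width: 39.5
grasp_force: 0.0
```

```bash
python3 st.py 1 98.5 75 -.0845; python3 - <<'E'
from h import *
S=snap("side")
cv2.imwrite("pics/i.png",cv2.resize(S["image"][205:325,260:420,::-1],(800,600),interpolation=2))
E
```

```text
t 35.28 board XYZ [ 1.31 98.82 75.44] yaw -0.0852 tilt [-0.  0.] Fboard [ 0.41 -0.45  0.71] w 39.5 g 0.0 q [ 0.27  0.56  1.81 -0.    0.76  1.93]
units to go [-0.01  0.01  0.02]
turn units -0.008401830700441473
```

View pics/i.png

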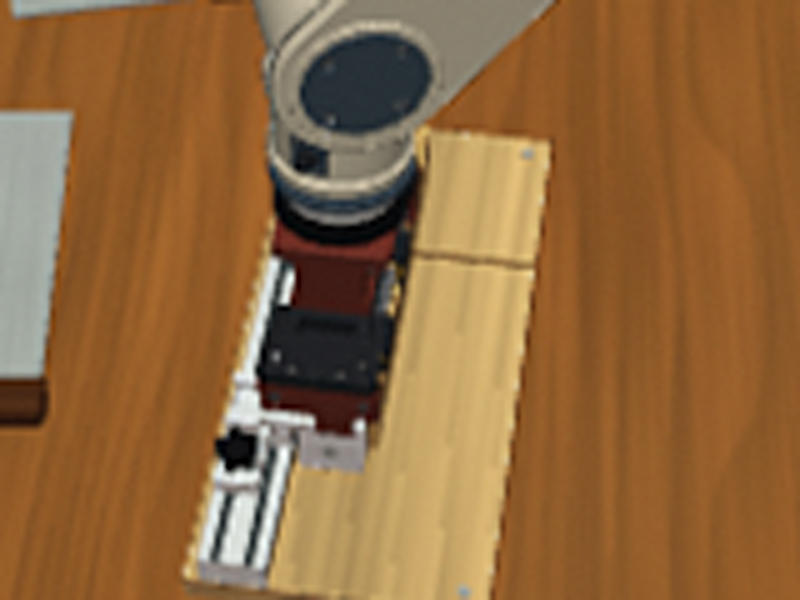

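The gripper straddles the hidden knob at crop (320,400). The leaf's nose at (330,445) and the star knob at (238,447) are undisturbed. Next I grip the knob.

Emit:
move_arm --steps '[[[0, 0, 0], 0, 1], [[0, 0, 0], 0, 1], [[0, 0, 0], 0, 1], [[0, 0, 0], 0, 1], [[0, 0, 0], 0, 1]]'

```text
t: 35.75
ee_pos: [555.1, 168.5, 75.8]
orientation: [3.139, -0.132, 0.001]
ft_force: [-0.8, -0.4, 1.8]
width: 17.1
grasp_force: 30.0
```

Emit:
move_arm --steps '[[[0.05, 0, -0.11], 0, 1], [[0.06, 0, -0.11], 0, 1], [[0.11, 0, -0.22], 0, 1], [[0.15, 0, -0.2], 0, 1], [[0.15, 0, -0.19], 0, 1], [[0, 0, 0], 0, 1]]'

```text
t: 36.25
ee_pos: [568.6, 167.3, 97.2]
orientation: [-3.139, 0.133, -0.001]
ft_force: [-1.4, 0.7, -0.7]
width: 17.0
grasp_force: 30.0
```

```bash
python3 st.py 14.4 98.8 96.2
```

```text
t 36.25 board XYZ [14.87 99.19 97.24] yaw -0.0846 tilt [ 0. -0.] Fboard [-1.48  0.55 -0.74] w 17.0 g 30.0 q [ 0.27  0.54  1.78 -0.    0.82  1.92]
units to go [-0.02  0.02  0.04]
```

Emit:
move_arm --steps '[[[0.19, 0, -0.16], 0, 1], [[0.19, 0, -0.16], 0, 1], [[0.22, 0, -0.12], 0, 1], [[0.22, 0, -0.12], 0, 1], [[0.24, 0, -0.08], 0, 1], [[0.24, 0, -0.07], 0, 1], [[0, 0, 0], 0, 1]]'

```text
t: 36.83
ee_pos: [601.9, 164.5, 114.7]
orientation: [-3.139, 0.133, -0.003]
ft_force: [-1.4, 0.4, -0.9]
width: 16.9
grasp_force: 30.0
```

Emit:
move_arm --steps '[[[0.25, 0, -0.03], 0, 1], [[0.25, 0, -0.02], 0, 1], [[0.25, 0, 0.02], 0, 1], [[0.24, 0, 0.02], 0, 1], [[0.21, 0, 0.05], 0, 1], [[0.2, 0, 0.06], 0, 1], [[0, 0, 0], 0, 1]]'

```text
t: 37.42
ee_pos: [637.9, 161.5, 112.3]
orientation: [-3.138, 0.133, -0.007]
ft_force: [1.1, -0.8, 4.3]
width: 16.6
grasp_force: 30.0
```

```bash
python3 st.py 81.3 98.8 111.4
```

```text
t 37.42 board XYZ [ 84.37  99.26 112.33] yaw -0.0847 tilt [ 0. -0.] Fboard [ 1.14 -0.74  4.29] w 16.6 g 30.0 q [ 0.23  0.6   1.62 -0.    0.92  1.89]
units to go [-0.12  0.02  0.04]
```

Emit:
move_arm --steps '[[[0, 0, 0], 0, 0.55], [[0, 0, 0], 0, 0.55], [[0, 0, 0], 0, 0.55], [[0, 0, 0], 0, 0.55], [[0, 0, -0.6], 0, 0.55], [[0, 0, -0.9], 0, 0.55], [[0, 0, -1], 0, 0.55], [[0, 0, -1], 0, 0.55], [[0, 0, -1], 0, 0.55], [[-0.7, 0.9, 0], 0, 0.55], [[-0.7, 1, 0], 0, 0.55], [[-0.7, 1, 0], 0, 0.55], [[-0.7, 1, 0], 0, 0.55], [[-0.7, 1, 0], 0, 0.55], [[-0.7, 1, 0], 0, 0.55], [[-0.7, 1, 0], 0, 0.55], [[-0.7, 1, 0], 0, 0.55], [[-0.7, 1, 0], 0, 0.55], [[-0.7, 1, 0], 0, 0.55], [[-0.6, 1, 0], 0, 0.55]]'

```text
t: 39.08
ee_pos: [421.3, -94.5, 223.9]
orientation: [3.139, -0.132, 0.0]
ft_force: [1.2, -0.8, -0.1]
width: 39.5
grasp_force: 0.0
```

Emit:
move_arm --steps '[[[0, 1, 0], 0, 0.55], [[0, 1, 0], 0, 0.55], [[0, 1, 0], 0, 0.55], [[0, 1, 0], 0, 0.55], [[0, 1, 0], 0, 0.55], [[0, 1, 0], 0, 0.55], [[0, 1, 0], 0, 0.55], [[0, 1, 0], 0, 0.55], [[0, 1, 0], 0, 0.55], [[0, 0, 0], 0, 0.55]]'

```text
t: 39.92
ee_pos: [403.8, -321.5, 224.1]
orientation: [3.137, -0.136, 0.002]
ft_force: [0.3, 0.0, 0.7]
width: 39.4
grasp_force: 0.0
```

```bash
python3 - <<'E'
from st import *
T=snap("top");S=snap("side")
for n in("saw","mallet","square"):
    print(n,[(round(b["p"],2),np.round(b["rect"]).tolist()) for k in("top","side") for b in cams.boxes_of(k,n)[:1]])
for c,(x0,x1,y0,y1) in((T,(245,275,215,240)),(S,(290,320,260,300))):
    n,l,s,ce=cv2.connectedComponentsWithStats((c["image"].max(2)[y0:y1,x0:x1]<75).astype(np.uint8))
    print([np.r_[ce[i]+[x0,y0],s[i,4]] for i in range(1,n) if s[i,4]>8])
for cs in([T],[S],[T,S]):
    r=fit(cs,box(-120,120,-25,25,68),[545.4+5-2.7,37.7,1.486],(1.5,.8))[0];print("blank",tob([r[0],r[1],68]),r[2]-P[2]-np.pi/2)
cv2.imwrite("pics/j.png",np.hstack([cv2.resize(T["image"][200:300,230:330,::-1],(400,400),interpolation=2),cv2.resize(S["image"][215:315,270:370,::-1],(400,400),interpolation=2)]))
E
```

```text
t 39.92 board XYZ [-108.05 -401.83  224.14] yaw -0.0869 tilt [0. 0.] Fboard [0.27 0.03 0.73] w 39.4 g 0.0 q [-0.69  0.26  1.87 -0.    1.01  0.96]
saw [(0.9, [304.0, 181.0, 107.0, 32.0]), (0.76, [259.0, 269.0, 32.0, 77.0])]
mallet [(0.67, [133.0, 256.0, 95.0, 66.0]), (0.89, [331.0, 427.0, 71.0, 103.0])]
square [(0.7, [413.0, 198.0, 43.0, 56.0]), (0.94, [285.0, 196.0, 45.0, 25.0])]
[array([263.07, 227.41,  29.  ]), array([252.94, 231.57,  35.  ])]
[array([304.14, 271.8 ,  35.  ]), array([306.86, 294.38,  50.  ])]
blank [ 17.97 -26.32  68.  ] -0.0005179166063240537
blank [  8.28 -29.45  68.  ] 0.05048929675638414
blank [ 10.76 -28.14  68.  ] 0.002256882890966816
```

View pics/j.png

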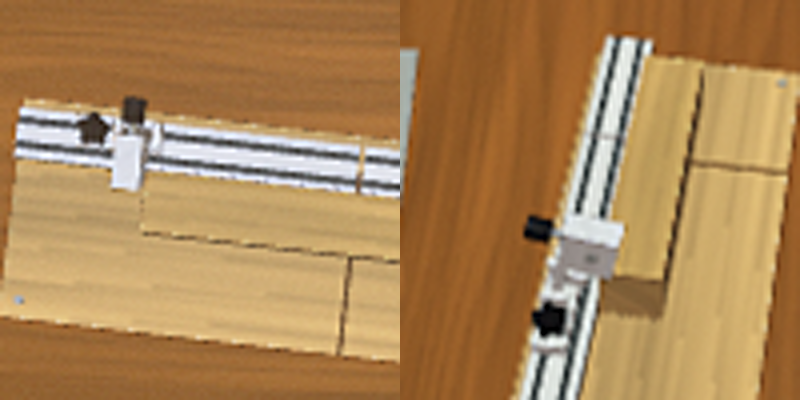

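The blank is flush with its end at the gauge face: top (142,210), side (635,285). The leaf is up, but the knob sits about 2.4 px short of where it started, so it is roughly 0.13 rad off upright. I will nudge the nose the rest of the way.

Emit:
move_arm --steps '[[[0.16, -1, 0], 0, 1], [[0.16, -1, 0], 0, 1], [[0.16, -1, 0], 0, 1], [[0.16, -1, 0], 0, 1], [[0.16, -1, 0], 0, 1], [[0.16, -1, 0], 0, 1], [[0.16, -1, 0], 0, 1], [[0.16, -1, 0], 0, 1], [[0.16, -1, 0], 0, 1], [[0.16, -1, 0], 0, 1], [[0.16, -1, 0], 0, 1], [[0.16, -1, 0], 0, 1], [[0.16, -1, 0], 0, 1], [[0.16, -1, 0], 0, 1], [[0.16, -1, 0], 0, 1], [[0.16, -1, 0], 0, 1], [[0.16, -1, 0], 0, 1], [[0.16, -1, 0], 0, 1], [[0.16, -1, 0], 0, 1], [[0.16, -1, 0], 0, 1]]'

```text
t: 41.98
ee_pos: [525.5, 175.3, 224.0]
orientation: [-3.139, 0.131, -0.0]
ft_force: [0.7, 0.1, -0.1]
width: 0.5
grasp_force: 0.0
```

```bash
python3 st.py -25 99 106 -.0845
```

```text
t 41.98 board XYZ [-28.8  103.51 224.04] yaw -0.0835 tilt [ 0. -0.] Fboard [ 0.73  0.14 -0.1 ] w 0.5 g 0.0 q [0.3  0.32 1.79 0.   1.04 1.95]
units to go [0.15 0.18 4.72]
turn units 0.010977070942610714
```

Emit:
move_arm --steps '[[[0, 0.18, 0.8], 0, 1], [[0, 0, 0.9], 0, 1], [[0, 0, 0.9], 0, 1], [[0, 0, 0.9], 0, 1], [[0, 0, 0.9], 0, 1], [[0, 0, 0.32], 0, 1], [[0.4, 0, 0], 0, 1], [[0.4, 0, 0], 0, 1], [[0.2, 0, 0], 0, 1], [[0.12, 0, 0], 0, 1], [[0.12, 0, 0], 0, 1], [[0, 0, 0], 0, 1]]'

```text
t: 42.98
ee_pos: [557.1, 166.4, 106.8]
orientation: [-3.138, 0.133, -0.002]
ft_force: [-0.1, 0.4, -0.2]
width: 0.4
grasp_force: 0.1
```

```bash
python3 st.py 12 99 106 -.0845
```

```text
t 42.98 board XYZ [  3.46  97.3  106.78] yaw -0.0848 tilt [ 0. -0.] Fboard [-0.14  0.43 -0.21] w 0.4 g 0.1 q [0.27 0.51 1.8  0.   0.82 1.93]
units to go [ 0.34 -0.07  0.03]
turn units -0.003600810325705582
```

Emit:
move_arm --steps '[[[0.12, 0, 0], 0, 1], [[0.12, 0, 0], 0, 1], [[0.1, 0, 0], 0, 1], [[0, 0, 0], 0, 1]]'

```text
t: 43.32
ee_pos: [564.7, 165.6, 106.0]
orientation: [3.139, -0.133, -0.001]
ft_force: [-3.2, -0.2, 2.7]
width: 0.4
grasp_force: 1.6
```

Emit:
move_arm --steps '[[[-0.5, 0, 0], 0, 1], [[-0.9, 0, 0], 0, 1], [[-0.5, 0, -0.9], 0, 1], [[0, 0, -1], 0, 1], [[0, 0, -1], 0, 1], [[0, 0, -1], 0, 1], [[0, 0, -0.8], 0, 1], [[-0.3, 1, 0], 0, 1], [[-0.3, 1, 0], 0, 1], [[-0.3, 1, 0], 0, 1], [[-0.3, 1, 0], 0, 1], [[-0.1, 1, 0], 0, 1], [[-0.1, 1, 0], 0, 1], [[-0.1, 1, 0], 0, 1], [[0, 1, 0], 0, 1], [[0, 1, 0], 0, 1], [[0, 1, 0], 0, 1], [[0, 1, 0], 0, 1], [[0, 1, 0], 0, 1], [[0, 1, 0], 0, 1]]'

```text
t: 44.98
ee_pos: [453.0, -152.7, 223.7]
orientation: [3.138, -0.133, 0.003]
ft_force: [0.3, 0.5, -0.3]
width: 0.5
grasp_force: 0.0
```

Emit:
move_arm --steps '[[[0, 1, 0], 0, 1], [[0, 1, 0], 0, 1], [[0, 1, 0], 0, 1], [[0, 1, 0], 0, 1], [[0, 1, 0], 0, 1], [[0, 0, 0], 0, 1], [[0, 0, 0], 0, 1]]'

```text
t: 45.57
ee_pos: [442.2, -276.8, 223.4]
orientation: [3.138, -0.136, 0.001]
ft_force: [0.3, -0.3, -0.7]
width: 0.3
grasp_force: 0.0
```

```bash
python3 - <<'E'
from st import *
T=snap("top");S=snap("side")
for c,(x0,x1,y0,y1) in((T,(245,275,215,240)),(S,(290,320,260,300))):
    n,l,s,ce=cv2.connectedComponentsWithStats((c["image"].max(2)[y0:y1,x0:x1]<75).astype(np.uint8))
    print([np.r_[ce[i]+[x0,y0],s[i,4]] for i in range(1,n) if s[i,4]>8])
cv2.imwrite("pics/k.png",np.hstack([cv2.resize(T["image"][200:300,230:380,::-1],(450,300),interpolation=2),cv2.resize(S["image"][215:315,270:370,::-1],(300,300),interpolation=2)]))
E
```

```text
t 45.57 board XYZ [ -73.66 -354.01  223.4 ] yaw -0.0869 tilt [0. 0.] Fboard [ 0.33 -0.24 -0.66] w 0.3 g 0.0 q [-0.58  0.27  1.86 -0.    1.01  1.08]
[array([263.9 , 223.52,  31.  ]), array([252.94, 231.57,  35.  ])]
[array([300.26, 272.28,  39.  ]), array([306.86, 294.38,  50.  ])]
```

View pics/k.png

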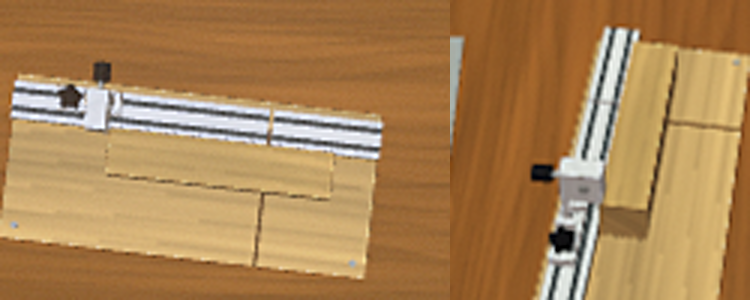

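The leaf stands, with its knob at top (102,70). The blank lies flush along the fence from (107,160) to (332,180), its end at the gauge plane, and the robot is clear.

```bash
python3 -c "
from workcell import ctrl
print(ctrl.close_job())"
```

```text
the job is handed in; nothing more can be done
None
```

I handed the job in at about 46 s, and the result hasn't been reported back: the blank lies flush with the fence where the stop gauged it (13.5 N on the first push, 6 N on the second) and the leaf is standing, but my first try at pressing the leaf down jammed a finger on it at about 40 N, before the blank was on the board.

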